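Free the stuck length stop and clamp it at its end stop

ROBOT

A 6-joint arm with a two-finger parallel gripper is mounted at the origin on the work surface. World frame = base frame: x ahead of the robot, y to its left, z up, the work surface at z = 0. Lengths are in m, angles in rad, forces in N, time in s.
With the tool pointing down it reaches from about 0.25 to 0.775 m from the base axis. Payload 4 kg.
Tool frame: the origin (TCP) lies at the very end of the fingers, on their centre line; the grasp point (between the pads) lies 19 mm behind it; y points along the fingers, x is the direction in which the jaws open and shut, and the axes are right-handed (so a half turn about y gives the same grasp; the last joint's range is limited). The gripper opens to 94 mm and grips with 3 to 60 N. Pads are 16 mm wide; open, the fingers measure 119 mm over their backs; the gripper's body (75 mm by 177 mm) begins 78 mm behind the grasp point.
Start: joints at [1.005, 0.087, 1.371, -0, 1.684, -0.103], TCP at [0.246, 0.492, 0.206] pointing down, gripper open.
Joint ranges: [-3.1, 3.1], [-0.76, 2.03], [0.27, 2.55], [-1.08, 4.22], [0.17, 2.65], [-2.57, 2.57]. Speed limits (rad/s): [2.79, 2.79, 3.14, 3.14, 3.14, 3.14].

INTERFACE

Orientations are given as [roll, pitch, yaw] about the fixed x, y, z axes, in that order (R = Rz(yaw) Ry(pitch) Rx(roll)).
In Python, from bench import robot gives the robot as it stands.
- The arm moves only by the shell command python3 -m handwheel 'ROWS' [OPENING]. ROWS is JSON, a list of rows, each an object with "delta_pos": the shift along the tool's x, y, z in mm, a list of three; "yaw": the turn about the tool's y in rad. A call has 1 to 12 rows; each row is the pose to reach, as a shift and turn from the pose commanded when the call began, along the tool's axes at that moment; what a row does not reach only later rows make up. A row lasts 1/10 s, in which the tool goes at most 50 mm and 8.59 degrees, less where a joint would pass 70% of its speed; a pose out of reach is approached as far as the arm can. A call with a gripper value outside its range is refused whole. OPENING is the closure in counts, from 0 (fully open) to 255 (shut), set as the call begins (- or left out, the last holds). The fingers move at their own pace and stop on an object; the grip force is fixed at half the most. Time passes only in rows, so rows that repeat a pose let the fingers close. It gives the time, the measured TCP pose, the force and the opening at its end, in the units of the state.
- robot.get_obs(): the state, without advancing time (a new reading comes with each control period).
- robot.snapshot(name): name is "scene" or "top" or "wrist"; returns a dict with "image" (420x560x3 uint8, red, green, blue), "fx", "fy", "cx", "cy" (pixels), "rvec" (rotation vector, rad) and "tvec" (3), from world to camera coordinates, as OpenCV has them. Camera axes: x right, y down, z forward; pixel columns grow to the right and rows downward; lengths in m; the calibration is good to about 2 mm. A picture is of the moment at which its call begins. There is no depth.
- robot.close_job(): hands the job in, once; it reports no verdict.
The state is a dict: "time": time; "joint_positions": joint angles; "qvel": joint speeds; "joint_torque": joint torques, N m; "tool_pos": TCP position; "ee_rot": TCP orientation; "wrist_force": force on the tool from outside, world axes, zero at the start; "wrist_torque": the same for the moment, N m; "width": finger opening in m.
Only numpy, scipy, OpenCV 4.12 (cv2) and the standard library are available. Lean on these libraries where they do the work, as an engineer would, in place of code of your own. Each camera call takes 0.05 s, during which the arm holds its last target.

TASK

The length-stop carriage on the bench rail is stuck. Push its wooden block until the carriage breaks free, run it on into the dust hood until it rests firmly against the rubber-faced end stop hidden inside, pressing gently and without ramming it; then swing the carriage's clamp lever all the way over in the travel direction to lock it there, with the carriage still against the stop. Leave the other tools on the bench alone and take your hand away at the end.

Things in the scene. Friction and masses are not known exactly. Their poses are not given: they have to be found in the camera images.
- push_face (a point): centre of the flat rear face of the carriage's upright wooden push block (60 mm wide, 20 mm thick, 46 mm tall; its top 23 mm above this point, 93 mm above the bench). It stands flush with the rear edge of an aluminium plate 80 x 100 mm whose top is 24 mm below this point. Frame: +y is the direction of travel, towards the hood, +z up. Behind the block the rail top lies 40 mm below this point.
- hood_mouth (a point): middle of the top front edge of the grey dust hood on the rail (80 mm wide, 150 mm long, top 78 mm above the bench); +y is the direction of travel. A steel tongue ahead of the carriage runs into it to the hidden stop. The rail is fixed, 44 mm wide, 30 mm high; its end behind the carriage lies 330 mm back from this point.
- carriage (a joint): slide of the carriage from its stuck place, m (0 at the start). About 9 to 17 N within the first 10 mm breaks it free; it lets go suddenly, then slides with a steady drag of 4 to 5 N and stays where left. The hidden stop lies at a different place each time, 95 to 170 mm of travel. More than 25 N from the robot on the carriage or its lever damages it.
- buffer (a joint): squeeze of the hidden end stop's rubber face by the tongue, m: 0 untouched; springy, about 1.2 N per mm on top of the sliding drag. The carriage is home when it stays squeezed by more than 1 mm: pressing with 4 to 8 N above the drag does it; when let go it springs back to about 3 mm at most, held there by the drag.
- lever_knob (a point): centre of the upright black knob (18 mm diameter, 40 mm tall, lower end 20 mm below this point) at the end of the carriage's horizontal clamp lever, on the robot's side of the carriage, 82 mm above the bench.
- lever_pivot (a point): vertical axis of the clamp lever on the carriage, at the height of the lever arm; +y is the direction of travel, +z up. The knob's axis circles it at a radius of 70 mm. It lies 70 mm ahead of the push face and 22 mm to the robot's side of the rail's middle.
- lever (a joint): swing of the clamp lever, rad: 0 = knob 45 degrees backwards (against the travel) on the robot's side, growing clockwise seen from above to a stop at 1.57 = knob 45 degrees forwards on the robot's side. Stays where left; the knob takes about 1 N. Locked when over 1.35.
- offcut_mid (a point): a loose rectangular wood offcut 100 x 55 x 28 mm, bystander (centre)
- tape_mid (a point): a tape measure standing upright, 30 x 64 x 64 mm, bystander (centre)
- jar_mid (a point): a lidded glass jar, diameter 64 mm, 90 mm tall, bystander (centre)
- screwdriver_grip (a point): a screwdriver lying flat on the robot's side of the rail, bystander (middle of its handle)
- hammer_grip (a point): a hammer lying flat, bystander (on its handle)
- wrench_grip (a point): a wrench lying flat, bystander (on its shaft)
- organiser_mid (a point): a small open yellow parts box 130 x 100 x 55 mm, bystander (centre)

How it is judged:
By the outcome, as a careful person would: the job done as asked, in the order asked, and still so for the second after the job is handed in, with the robot touching nothing.
It also fails if it takes over 67 s, if anything falls off the work surface, if the arm or the gripper's body presses on something with over 40 N, if the wrist force passes 120 N, or if a joint passes its speed limit or range.

## Working session

There is one attempt and no reset: what is moved stays moved. The work goes in short steps, Python scripts to look and compute and a shell command to move; the robot and the scene stay as the last step left them, time stands still between calls to the robot, and variables do not carry over. Pictures are saved under pics/ and viewed, and the job is handed in when it is done.

```bash
ls; mkdir -p pics
python3 - <<'E'
from bench import robot
import cv2,pickle
o=robot.get_obs();print({k:(v if not hasattr(v,'round') else v) for k,v in o.items()})
for n in("scene","top"):
    s=robot.snapshot(n);pickle.dump(s,open(f'{n}0.pkl','wb'))
    cv2.imwrite(f'pics/{n}0.png',cv2.resize(s['image'][:,:,::-1],(800,600),interpolation=cv2.INTER_CUBIC))
    print(n,s['fx'],s['cx'],s['cy'],s['rvec'],s['tvec'])
E
```

```text
pics
{'time': 0.0, 'joint_positions': array([ 1.00489912e+00,  8.79398721e-02,  1.37225503e+00, -4.00758520e-06,
        1.68357475e+00, -1.03082272e-01]), 'qvel': array([ 0.00021057,  0.00029074, -0.0002392 ,  0.0003358 , -0.00023661,
       -0.0026739 ]), 'joint_torque': array([-6.85026152e-04, -3.40173411e+01, -3.02433479e+01,  7.15673435e-02,
        3.28536972e-02, -1.75770992e-04]), 'tool_pos': array([0.24526049, 0.4916785 , 0.20431204]), 'ee_rot': array([-1.57057628,  0.00216586,  1.10798119]), 'wrist_force': array([ 0.17192784,  0.36696684, -0.1030921 ]), 'wrist_torque': array([-0.00131852, -0.03031667,  0.05100731]), 'width': 0.09425334961348934}
scene 501.82795013965455 278.48456496836735 213.8257122762712 [ 1.67481683  1.85564418 -0.80494821] [ 0.05218939 -0.35449027  1.98838753]
top 398.1987437327282 282.9154055114308 208.68046023371244 [ 2.14536182 -2.10157007  0.18495388] [0.01293263 0.61492478 1.23239142]
```

View pics/scene0.png

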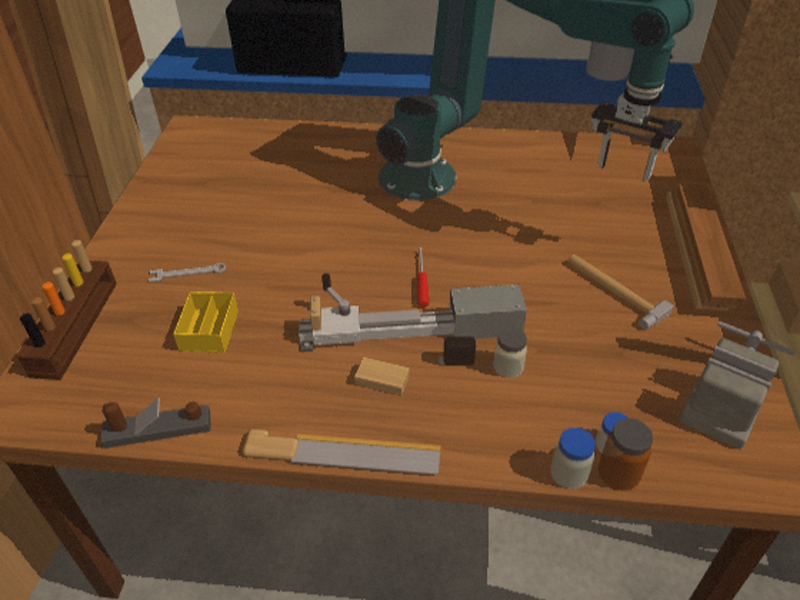

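View pics/top0.png

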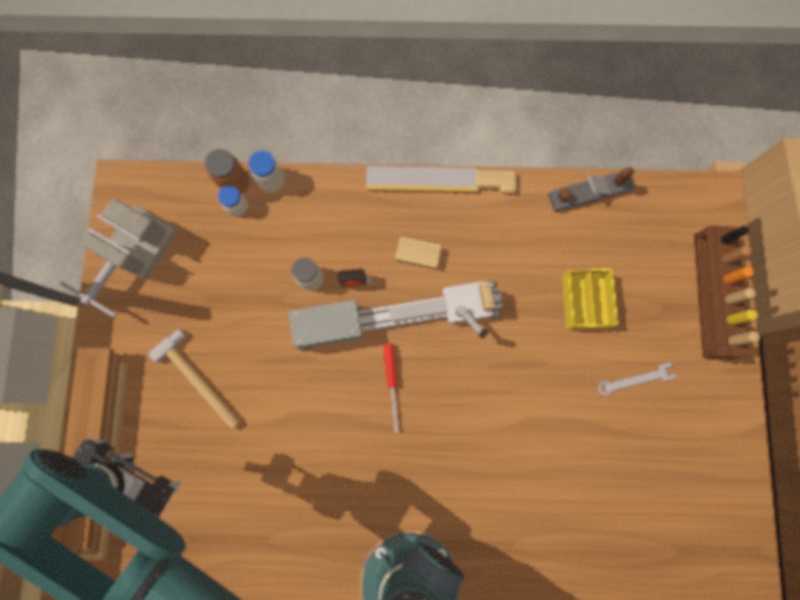

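Both views show the same layout. The rail runs about +y, with the hood near (325,322) in the top view, the block near (488,297), the knob near (484,330) and the screwdriver near (391,370). I'll enlarge the rail area next.

Run:
```python
import cv2,pickle
s=pickle.load(open('top0.pkl','rb'))['image'][:,:,::-1]
c=s[180:260,190:360]; cv2.imwrite('pics/topc.png',cv2.resize(c,(800,376),interpolation=cv2.INTER_CUBIC)) 
s=pickle.load(open('scene0.pkl','rb'))['image'][:,:,::-1]
c=s[170:280,200:380]; cv2.imwrite('pics/scenec.png',cv2.resize(c,(800,489),interpolation=cv2.INTER_CUBIC))
```

```text
(no output)
```

View pics/topc.png

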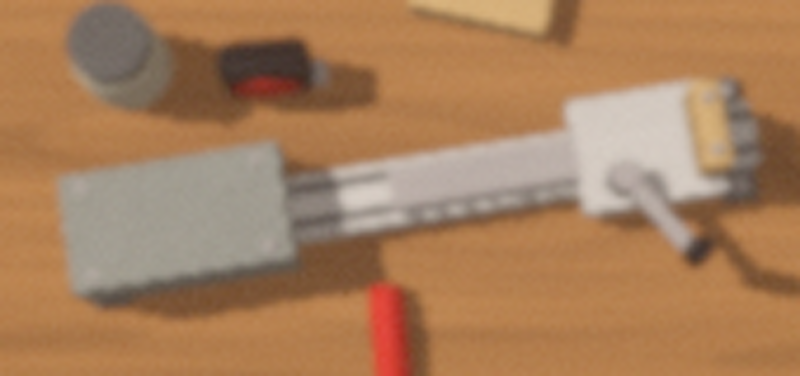

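View pics/scenec.png

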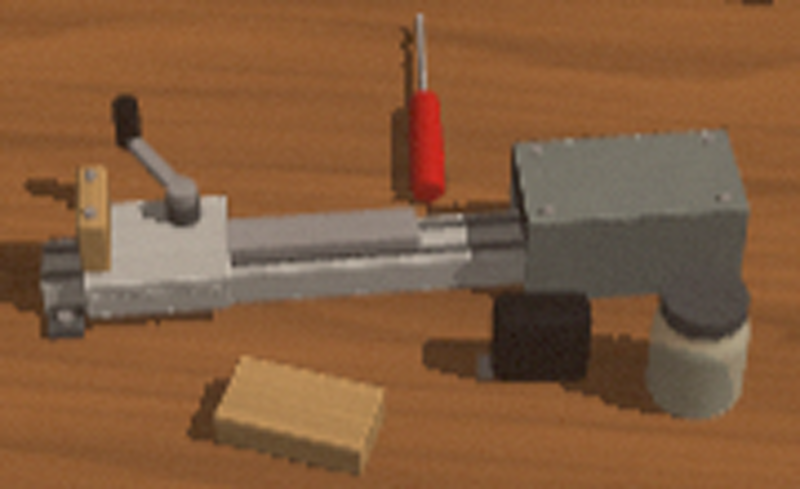

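```bash
cat > h.py <<'E'
import numpy as np,cv2
def cam(s):
    R=cv2.Rodrigues(np.array(s['rvec'],float))[0];t=np.array(s['tvec'],float);return R,t
def bp(s,uv,z):
    R,t=cam(s);d=R.T@np.array([(uv[0]-s['cx'])/s['fx'],(uv[1]-s['cy'])/s['fy'],1]);c=-R.T@t
    return c+d*(z-c[2])/d[2]
E
python3 - <<'E'
import pickle,numpy as np
from h import *
T=pickle.load(open('top0.pkl','rb'));S=pickle.load(open('scene0.pkl','rb'))
print('camT',-cam(T)[0].T@cam(T)[1],'camS',-cam(S)[0].T@cam(S)[1])
k=170/800
ft=lambda u,v:((u+.5)*k+190-.5,(v+.5)*80/376+180-.5)
fs=lambda u,v:((u+.5)*180/800+200-.5,(v+.5)*110/489+170-.5)
def p(n,x):print(n,(x*1000).round(1))
for n,u,v,z in [('hood far-rear',60,180,.078),('hood mouth far',280,143,.078),('hood mouth near',295,262,.078),('hood rear near',75,292,.078),
 ('blk rear far',722,82,.093),('blk rear near',735,165,.093),('blk front far',688,85,.093),('blk front near',701,168,.093),('knob',697,245,.102),('pivot',629,178,.092),('plate front far',566,102,.046),('plate front near',583,213,.046),('screw end',385,288,.02)]:
    p('T '+n,bp(T,ft(u,v),z))
for n,u,v,z in [('hood mouth near',513,147,.078),('hood mouth far',527,215,.078),('hood rear near',728,130,.078),('hood rear far',747,210,.078),('blk rear near',80,166,.093),('blk front near',106,166,.093),('blk rear far',80,228,.093),('blk front far',106,228,.093),('knob',126,100,.102),('pivot',183,187,.092),('plate front near',227,197,.046),('plate front far',230,275,.046),('screw end',430,195,.02)]:
    p('S '+n,bp(S,fs(u,v),z))
E
```

```text
camT [0.38305541 0.01420249 1.32293431] camS [1.67041486 0.15093685 1.12650091]
T hood far-rear [575.6 280.   78. ]
T hood mouth far [603.9 132.7  78. ]
T hood mouth near [523.4 119.8  78. ]
T hood rear near [500.3 265.6  78. ]
T blk rear far [ 648.8 -163.5   93. ]
T blk rear near [ 592.5 -171.8   93. ]
T blk front far [ 646.3 -140.8   93. ]
T blk front near [ 590.  -149.2   93. ]
T knob [ 537.3 -145.2  102. ]
T pivot [ 582.5 -101.5   92. ]
T plate front far [642.6 -61.9  46. ]
T plate front near [564.9 -74.3  46. ]
T screw end [513.   61.4  20. ]
S hood mouth near [533.  120.6  78. ]
S hood mouth far [599.2 133.8  78. ]
S hood rear near [502.1 268.3  78. ]
S hood rear far [580.9 280.   78. ]
S blk rear near [ 595.  -170.2   93. ]
S blk front near [ 593.4 -152.6   93. ]
S blk rear far [ 653.9 -158.5   93. ]
S blk front far [ 652.3 -141.4   93. ]
S knob [ 535.4 -148.7  102. ]
S pivot [607.9 -97.3  92. ]
S plate front near [567.8 -76.   46. ]
S plate front far [642.6 -62.7  46. ]
S screw end [526.   62.9  20. ]
```

```bash
python3 -m handwheel '[{"delta_pos":[-23,0,-33],"yaw":0.07},{"delta_pos":[-46,0,-66],"yaw":0.14},{"delta_pos":[-69,0,-99],"yaw":0.21},{"delta_pos":[-92,0,-132],"yaw":0.28},{"delta_pos":[-115,0,-165],"yaw":0.35},{"delta_pos":[-138,0,-198],"yaw":0.42},{"delta_pos":[-161,0,-231],"yaw":0.49},{"delta_pos":[-184,0,-264],"yaw":0.56},{"delta_pos":[-207,0,-297],"yaw":0.63},{"delta_pos":[-230,0,-330],"yaw":0.70},{"delta_pos":[-240,0,-345],"yaw":0.74},{"delta_pos":[-250,0,-360],"yaw":0.78}]' 255; python3 -c "
from bench import robot;o=robot.get_obs();print(o['tool_pos'],o['ee_rot'],o['joint_positions'])"
```

```text
time: 1.3
tool_pos: [0.4563, 0.1062, 0.2049]
ee_rot: [-1.57, 0.001, 0.325]
wrist_force: [-0.4, 0.4, 0.5]
width: 0.0024
[0.45628044 0.10624804 0.20485947] [-1.57045101e+00  1.09225658e-03  3.24620529e-01] [ 1.07592937e-01 -9.47563934e-02  1.55332259e+00  1.02679856e-04
  1.68416745e+00 -2.17015845e-01]
```

```bash
python3 -m handwheel '[{"delta_pos":[6,0,-36],"yaw":0.02},{"delta_pos":[12,0,-72],"yaw":0.04},{"delta_pos":[19,0,-108],"yaw":0.06},{"delta_pos":[25,0,-144],"yaw":0.08},{"delta_pos":[31,0,-180],"yaw":0.10},{"delta_pos":[38,0,-216],"yaw":0.12},{"delta_pos":[44,0,-252],"yaw":0.14},{"delta_pos":[50,0,-288],"yaw":0.145},{"delta_pos":[56,0,-324],"yaw":0.145},{"delta_pos":[60,0,-350],"yaw":0.145},{"delta_pos":[63,0,-360],"yaw":0.145},{"delta_pos":[63,0,-360],"yaw":0.145}]'
python3 - <<'E'
from bench import robot
import cv2,pickle
for n in("scene","top","wrist"):
    s=robot.snapshot(n);pickle.dump(s,open(f'{n}1.pkl','wb'))
    im=s['image'][:,:,::-1]
    if n=='scene': im=im[130:280,160:360]
    if n=='top': im=im[150:270,190:390]
    cv2.imwrite(f'pics/{n}1.png',cv2.resize(im,(800,600 if n!='top' else 480),interpolation=cv2.INTER_CUBIC))
print(robot.get_obs()['joint_positions'])
E
```

```text
time: 2.5
tool_pos: [0.6317, -0.2135, 0.2041]
ee_rot: [-1.569, 0.002, 0.182]
wrist_force: [-0.8, 0.5, 0.2]
width: 0.0006
[-4.08491443e-01  3.50289722e-01  1.05718241e+00  5.99966911e-04
  1.73467204e+00 -5.92653257e-01]
```

View pics/wrist1.png

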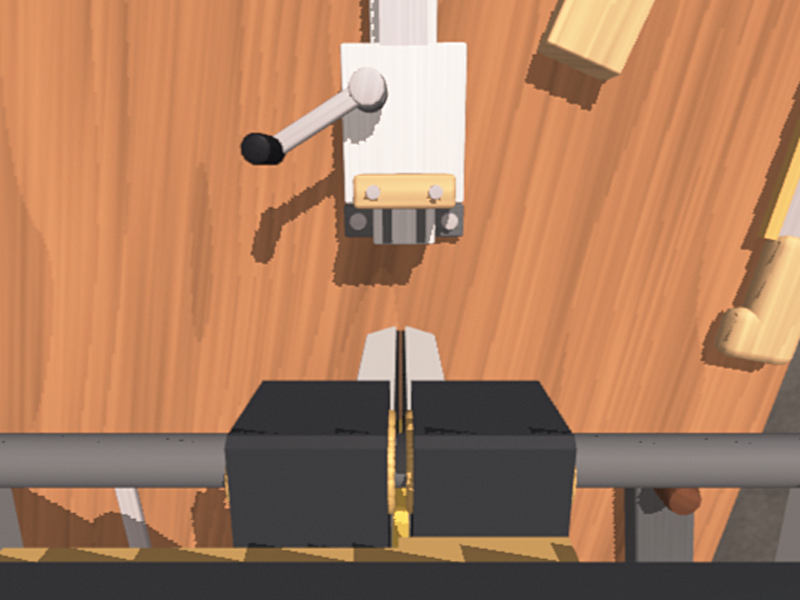

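View pics/scene1.png

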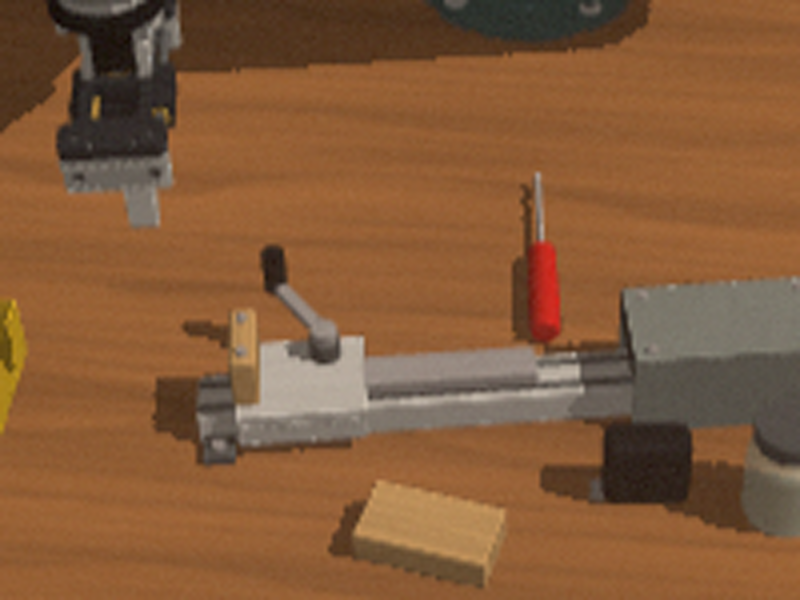

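View pics/top1.png

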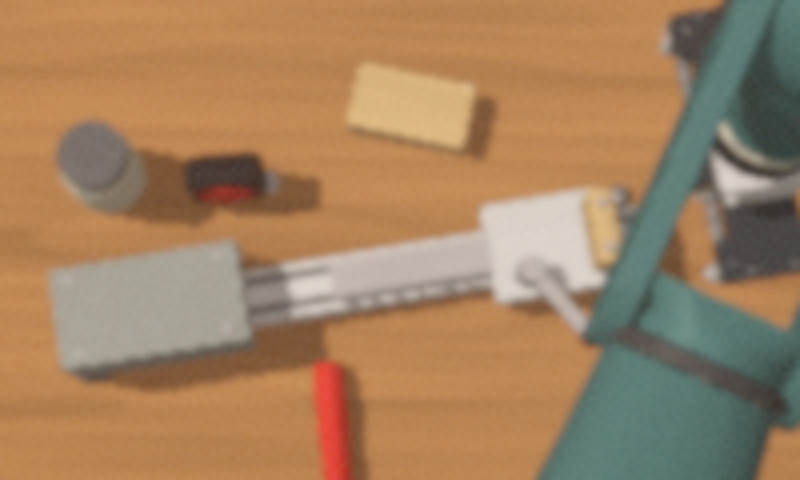

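The wrist view shows the block squarely ahead, rear top edge from about (355,206) to (455,206), so the tool is already aligned with the rail. The knob top is at about (259,147).

Run:
```python
import pickle,numpy as np
from h import *
W=pickle.load(open('wrist1.pkl','rb'));k=.7
f=lambda u,v:((u+.5)*k-.5,(v+.5)*k-.5)
for n,u,v,z in [('rear L',355,206,.093),('rear R',455,206,.093),('front L',356,175,.093),('front R',455,175,.093),('knob top',258,147,.102),('pivot',367,84,.09),('plate frontL',342,43,.046),('plate frontR',467,43,.046),('rail end L',344,236,.03),('rail end R',463,236,.03),('finger tip',401,328,.204)]:
    print(n,(bp(W,f(u,v),z)*1000).round(1))
```

```text
rear L [ 596.9 -171.7   93. ]
rear R [ 654.  -161.1   93. ]
front L [ 594.6 -154.2   93. ]
front R [ 650.3 -143.9   93. ]
knob top [ 540.2 -149.   102. ]
pivot [ 592.4 -104.6   90. ]
plate frontL [569.  -77.6  46. ]
plate frontR [646.  -63.3  46. ]
rail end L [ 587.8 -199.7   30. ]
rail end R [ 671.6 -184.1   30. ]
finger tip [ 630.  -204.1  204. ]
```

```bash
python3 -m handwheel '[{"delta_pos":[2,15,0],"yaw":0},{"delta_pos":[2,35,0],"yaw":0},{"delta_pos":[2,60,0],"yaw":0},{"delta_pos":[2,85,0],"yaw":0},{"delta_pos":[2,110,0],"yaw":0},{"delta_pos":[2,128,0],"yaw":0},{"delta_pos":[2,138,0],"yaw":0},{"delta_pos":[2,140,3],"yaw":0},{"delta_pos":[2,140,10],"yaw":0},{"delta_pos":[2,140,20],"yaw":0},{"delta_pos":[2,140,27],"yaw":0},{"delta_pos":[2,140,30],"yaw":0}]'
python3 - <<'E'
from bench import robot
import cv2
im=robot.snapshot('scene')['image'][:,:,::-1][160:280,180:340]
cv2.imwrite('pics/scene2.png',cv2.resize(im,(800,600),interpolation=cv2.INTER_CUBIC))
E
```

```text
time: 3.85
tool_pos: [0.6286, -0.1818, 0.0667]
ee_rot: [-1.572, -0.002, 0.184]
wrist_force: [-0.7, 0.1, -0.5]
width: 0.0005
```

View pics/scene2.png

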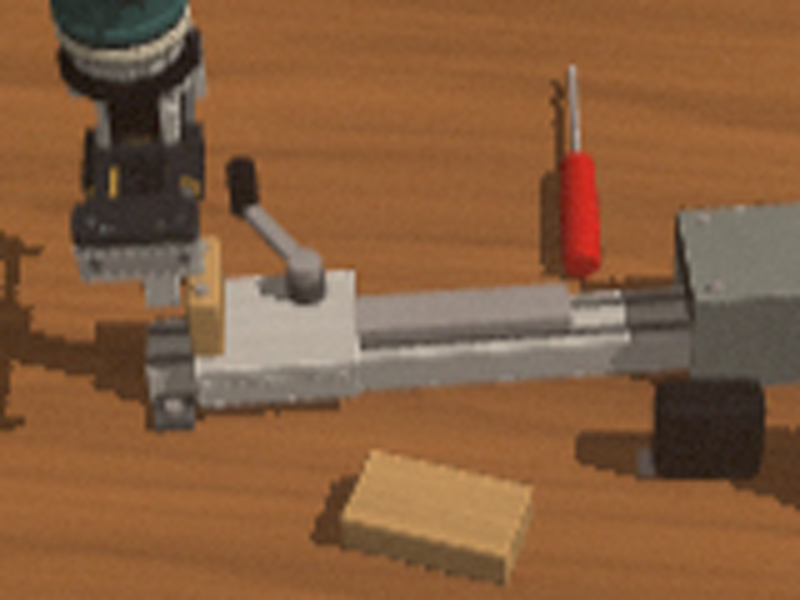

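Run:
```python
import pickle,numpy as np
from h import *
S=pickle.load(open('scene0.pkl','rb'));R,t=cam(S)
d=np.array([-.182,.983,0]);n=np.array([.983,.182,0]);u=np.array([0,0,1]);P=np.array([.6286,-.1818,.0667])
for a,b,c in [(0,0,0),(-37,88,97),(37,88,97),(37,60,97),(37,0,97),(-37,60,97)]:
    q=R@(P+(a*d+b*n+c*u)/1000)+t; print((a,b,c),(S['fx']*q[0]/q[2]+S['cx']-180)*5,(S['fy']*q[1]/q[2]+S['cy']-160)*5)
```

```text
(0, 0, 0) 162.65348527133824 303.5444017104852
(-37, 88, 97) 72.57340441382084 294.8335565136631
(37, 88, 97) 207.54649364785223 286.2680786095531
(37, 60, 97) 207.95962267655767 251.34330741094786
(37, 0, 97) 208.8061469830413 179.780513068838
(-37, 60, 97) 74.92937107926338 259.71005655088874
```

The projected gripper body matches the picture, so it clears the block by plenty. I'll creep into contact.

```bash
python3 -m handwheel '[{"delta_pos":[0,0,1],"yaw":0},{"delta_pos":[0,0,2],"yaw":0},{"delta_pos":[0,0,3],"yaw":0},{"delta_pos":[0,0,4],"yaw":0},{"delta_pos":[0,0,5],"yaw":0},{"delta_pos":[0,0,6],"yaw":0},{"delta_pos":[0,0,7],"yaw":0},{"delta_pos":[0,0,8],"yaw":0}]'
```

```text
time: 4.7
tool_pos: [0.627, -0.1764, 0.0655]
ee_rot: [-1.573, -0.0, 0.183]
wrist_force: [0.9, -3.3, -1.6]
width: 0.0007
```

```bash
python3 -m handwheel '[{"delta_pos":[0,0,0.7],"yaw":0},{"delta_pos":[0,0,1.4],"yaw":0},{"delta_pos":[0,0,2],"yaw":0},{"delta_pos":[0,0,2],"yaw":0}]'
```

```text
time: 5.1
tool_pos: [0.6267, -0.1751, 0.0655]
ee_rot: [-1.574, -0.001, 0.182]
wrist_force: [1.7, -6.4, -2.5]
width: 0.0005
```

```bash
python3 -m handwheel '[{"delta_pos":[0,0,0.7],"yaw":0},{"delta_pos":[0,0,1.4],"yaw":0},{"delta_pos":[0,0,2],"yaw":0},{"delta_pos":[0,0,2],"yaw":0}]'
```

```text
time: 5.5
tool_pos: [0.6267, -0.1748, 0.0656]
ee_rot: [-1.578, -0.001, 0.181]
wrist_force: [2.4, -10.5, -3.2]
width: 0.0004
```

```bash
python3 -m handwheel '[{"delta_pos":[0,0,0.5],"yaw":0},{"delta_pos":[0,0,1],"yaw":0},{"delta_pos":[0,0,1.5],"yaw":0},{"delta_pos":[0,0,1.5],"yaw":0}]'
```

```text
time: 5.9
tool_pos: [0.6266, -0.1746, 0.0656]
ee_rot: [-1.58, -0.001, 0.181]
wrist_force: [3.5, -12.4, -4.1]
width: 0.0005
```

```bash
python3 -m handwheel '[{"delta_pos":[0,0,0.5],"yaw":0},{"delta_pos":[0,0,1],"yaw":0},{"delta_pos":[0,0,1],"yaw":0}]'
```

```text
time: 6.2
tool_pos: [0.6266, -0.1744, 0.0656]
ee_rot: [-1.581, -0.001, 0.181]
wrist_force: [3.5, -13.3, -4.4]
width: 0.0006
```

```bash
python3 -m handwheel '[{"delta_pos":[0,0,0.5],"yaw":0},{"delta_pos":[0,0,1],"yaw":0},{"delta_pos":[0,0,1],"yaw":0}]'
```

```text
time: 6.5
tool_pos: [0.6266, -0.1744, 0.0656]
ee_rot: [-1.583, -0.002, 0.18]
wrist_force: [3.5, -15.7, -5.7]
width: 0.0007
```

```bash
python3 -m handwheel '[{"delta_pos":[0,0,0.5],"yaw":0},{"delta_pos":[0,0,1],"yaw":0},{"delta_pos":[0,0,1],"yaw":0}]'
```

```text
time: 6.8
tool_pos: [0.6261, -0.172, 0.0655]
ee_rot: [-1.58, -0.001, 0.18]
wrist_force: [2.3, -11.6, -3.4]
width: 0.0004
```

```bash
python3 -m handwheel '[{"delta_pos":[0,0,0.5],"yaw":0},{"delta_pos":[0,0,1],"yaw":0},{"delta_pos":[0,0,1],"yaw":0}]'
```

```text
time: 7.1
tool_pos: [0.6254, -0.1682, 0.0655]
ee_rot: [-1.575, -0.001, 0.182]
wrist_force: [2.4, -7.4, -2.9]
width: 0.0006
```

The carriage is free, with the force dropping towards the sliding drag.

```bash
python3 -m handwheel '[{"delta_pos":[0,0,2],"yaw":0},{"delta_pos":[0,0,4],"yaw":0},{"delta_pos":[0,0,6],"yaw":0},{"delta_pos":[0,0,8],"yaw":0},{"delta_pos":[0,0,10],"yaw":0},{"delta_pos":[0,0,12],"yaw":0},{"delta_pos":[0,0,14],"yaw":0},{"delta_pos":[0,0,16],"yaw":0},{"delta_pos":[0,0,18],"yaw":0},{"delta_pos":[0,0,20],"yaw":0},{"delta_pos":[0,0,22],"yaw":0},{"delta_pos":[0,0,24],"yaw":0}]'
```

```text
time: 8.3
tool_pos: [0.6204, -0.142, 0.0654]
ee_rot: [-1.571, 0.0, 0.183]
wrist_force: [-1.0, -4.3, -0.8]
width: 0.0005
```

```bash
python3 -m handwheel '[{"delta_pos":[0,0,2],"yaw":0},{"delta_pos":[0,0,4],"yaw":0},{"delta_pos":[0,0,6],"yaw":0},{"delta_pos":[0,0,8],"yaw":0},{"delta_pos":[0,0,10],"yaw":0},{"delta_pos":[0,0,12],"yaw":0},{"delta_pos":[0,0,14],"yaw":0},{"delta_pos":[0,0,16],"yaw":0},{"delta_pos":[0,0,18],"yaw":0},{"delta_pos":[0,0,20],"yaw":0},{"delta_pos":[0,0,22],"yaw":0},{"delta_pos":[0,0,24],"yaw":0}]'
python3 - <<'E'
from bench import robot
import cv2
im=robot.snapshot('scene')['image'][:,:,::-1][160:280,220:380]
cv2.imwrite('pics/scene3.png',cv2.resize(im,(800,600),interpolation=cv2.INTER_CUBIC))
E
```

```text
time: 9.5
tool_pos: [0.6159, -0.1184, 0.0654]
ee_rot: [-1.571, 0.001, 0.183]
wrist_force: [-2.8, -4.9, -0.7]
width: 0.0004
```

View pics/scene3.png

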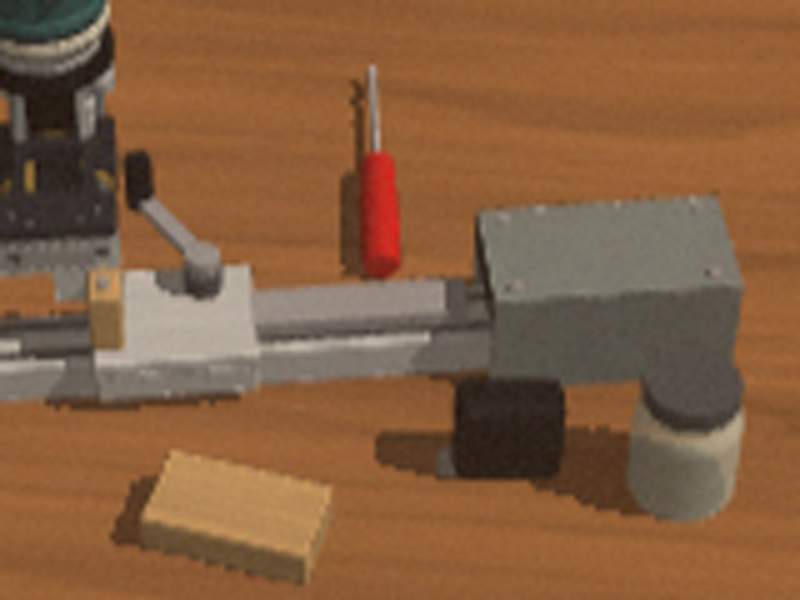

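```bash
python3 -m handwheel '[{"delta_pos":[0,0,2],"yaw":0},{"delta_pos":[0,0,4],"yaw":0},{"delta_pos":[0,0,6],"yaw":0},{"delta_pos":[0,0,8],"yaw":0},{"delta_pos":[0,0,10],"yaw":0},{"delta_pos":[0,0,12],"yaw":0},{"delta_pos":[0,0,14],"yaw":0},{"delta_pos":[0,0,16],"yaw":0},{"delta_pos":[0,0,18],"yaw":0},{"delta_pos":[0,0,20],"yaw":0},{"delta_pos":[0,0,22],"yaw":0},{"delta_pos":[0,0,24],"yaw":0}]'
```

```text
time: 10.75
tool_pos: [0.6116, -0.0948, 0.0654]
ee_rot: [-1.571, 0.001, 0.183]
wrist_force: [-2.0, -4.3, -0.6]
width: 0.0005
```

```bash
python3 -m handwheel '[{"delta_pos":[0,0,1.2],"yaw":0},{"delta_pos":[0,0,2.4],"yaw":0},{"delta_pos":[0,0,3.6],"yaw":0},{"delta_pos":[0,0,4.8],"yaw":0},{"delta_pos":[0,0,6],"yaw":0},{"delta_pos":[0,0,7.2],"yaw":0},{"delta_pos":[0,0,8.4],"yaw":0},{"delta_pos":[0,0,9.6],"yaw":0}]'
```

```text
time: 11.55
tool_pos: [0.6098, -0.0854, 0.0654]
ee_rot: [-1.571, 0.001, 0.183]
wrist_force: [-2.5, -5.8, -1.6]
width: 0.0004
```

```bash
python3 -m handwheel '[{"delta_pos":[0,0,1.2],"yaw":0},{"delta_pos":[0,0,2.4],"yaw":0},{"delta_pos":[0,0,3.6],"yaw":0},{"delta_pos":[0,0,4.8],"yaw":0},{"delta_pos":[0,0,6],"yaw":0}]'
```

```text
time: 12.05
tool_pos: [0.6087, -0.0795, 0.0654]
ee_rot: [-1.571, 0.001, 0.183]
wrist_force: [-2.6, -4.8, -0.5]
width: 0.0003
```

```bash
python3 -m handwheel '[{"delta_pos":[0,0,1.2],"yaw":0},{"delta_pos":[0,0,2.4],"yaw":0},{"delta_pos":[0,0,3.6],"yaw":0},{"delta_pos":[0,0,4.8],"yaw":0},{"delta_pos":[0,0,6],"yaw":0}]'
```

```text
time: 12.55
tool_pos: [0.6076, -0.0736, 0.0654]
ee_rot: [-1.571, 0.001, 0.183]
wrist_force: [-2.9, -4.8, -0.9]
width: 0.0003
```

```bash
python3 -m handwheel '[{"delta_pos":[0,0,1.2],"yaw":0},{"delta_pos":[0,0,2.4],"yaw":0},{"delta_pos":[0,0,3.6],"yaw":0},{"delta_pos":[0,0,4.8],"yaw":0},{"delta_pos":[0,0,6],"yaw":0}]'
```

```text
time: 13.05
tool_pos: [0.6064, -0.0677, 0.0654]
ee_rot: [-1.571, 0.001, 0.183]
wrist_force: [-1.5, -4.8, -0.7]
width: 0.0006
```

```bash
python3 -m handwheel '[{"delta_pos":[0,0,1.2],"yaw":0},{"delta_pos":[0,0,2.4],"yaw":0},{"delta_pos":[0,0,3.6],"yaw":0},{"delta_pos":[0,0,4.8],"yaw":0},{"delta_pos":[0,0,6],"yaw":0}]'
```

```text
time: 13.55
tool_pos: [0.6053, -0.0618, 0.0654]
ee_rot: [-1.571, 0.001, 0.183]
wrist_force: [-2.6, -5.4, -0.8]
width: 0.0005
```

```bash
python3 -m handwheel '[{"delta_pos":[0,0,1.2],"yaw":0},{"delta_pos":[0,0,2.4],"yaw":0},{"delta_pos":[0,0,3.6],"yaw":0},{"delta_pos":[0,0,4.8],"yaw":0},{"delta_pos":[0,0,6],"yaw":0}]'
```

```text
time: 14.05
tool_pos: [0.6042, -0.0559, 0.0654]
ee_rot: [-1.571, 0.001, 0.183]
wrist_force: [-2.7, -5.2, -0.9]
width: 0.0004
```

```bash
python3 -m handwheel '[{"delta_pos":[0,0,1.2],"yaw":0},{"delta_pos":[0,0,2.4],"yaw":0},{"delta_pos":[0,0,3.6],"yaw":0},{"delta_pos":[0,0,4.8],"yaw":0}]'
```

```text
time: 14.45
tool_pos: [0.6033, -0.0512, 0.0654]
ee_rot: [-1.571, 0.001, 0.183]
wrist_force: [-2.6, -4.7, -0.1]
width: 0.0007
```

```bash
python3 -m handwheel '[{"delta_pos":[0,0,1.2],"yaw":0},{"delta_pos":[0,0,2.4],"yaw":0},{"delta_pos":[0,0,3.6],"yaw":0},{"delta_pos":[0,0,4.8],"yaw":0}]'
```

```text
time: 14.85
tool_pos: [0.6024, -0.0464, 0.0654]
ee_rot: [-1.571, 0.001, 0.183]
wrist_force: [-2.9, -5.2, -1.2]
width: 0.0006
```

```bash
python3 -m handwheel '[{"delta_pos":[0,0,1.2],"yaw":0},{"delta_pos":[0,0,2.4],"yaw":0},{"delta_pos":[0,0,3.6],"yaw":0},{"delta_pos":[0,0,4.8],"yaw":0}]'
```

```text
time: 15.25
tool_pos: [0.6017, -0.0431, 0.0655]
ee_rot: [-1.573, 0.001, 0.183]
wrist_force: [-2.2, -8.0, -1.3]
width: 0.0008
```

The force has risen to 8 N and the tool is lagging, so the stop is reached. I'll press on gently.

```bash
python3 -m handwheel '[{"delta_pos":[0,0,0.6],"yaw":0},{"delta_pos":[0,0,1.2],"yaw":0},{"delta_pos":[0,0,1.8],"yaw":0},{"delta_pos":[0,0,1.8],"yaw":0},{"delta_pos":[0,0,1.8],"yaw":0}]'
```

```text
time: 15.75
tool_pos: [0.6015, -0.042, 0.0655]
ee_rot: [-1.574, 0.001, 0.182]
wrist_force: [-2.1, -8.7, -0.4]
width: 0.0005
```

```bash
python3 -m handwheel '[{"delta_pos":[0,0,0.6],"yaw":0},{"delta_pos":[0,0,1.2],"yaw":0},{"delta_pos":[0,0,1.8],"yaw":0},{"delta_pos":[0,0,2.4],"yaw":0},{"delta_pos":[0,0,2.4],"yaw":0},{"delta_pos":[0,0,2.4],"yaw":0}]'
```

```text
time: 16.35
tool_pos: [0.6012, -0.0405, 0.0655]
ee_rot: [-1.576, 0.001, 0.182]
wrist_force: [-0.9, -10.5, -1.9]
width: 0.0005
```

```bash
python3 -m handwheel '[{"delta_pos":[0,0,0],"yaw":0},{"delta_pos":[0,0,-2],"yaw":0},{"delta_pos":[0,0,-4],"yaw":0},{"delta_pos":[0,0,-7],"yaw":0},{"delta_pos":[0,0,-12],"yaw":0},{"delta_pos":[0,0,-20],"yaw":0},{"delta_pos":[0,0,-30],"yaw":0},{"delta_pos":[-5,-20,-36],"yaw":0},{"delta_pos":[-15,-50,-40],"yaw":0},{"delta_pos":[-30,-80,-45],"yaw":0},{"delta_pos":[-40,-90,-45],"yaw":0},{"delta_pos":[-40,-90,-45],"yaw":0}]'
python3 - <<'E'
from bench import robot
import cv2,pickle
for n in("scene","wrist"):
    s=robot.snapshot(n);pickle.dump(s,open(f'{n}4.pkl','wb'))
    im=s['image'][:,:,::-1]
    if n=='scene': im=im[160:280,220:380]
    cv2.imwrite(f'pics/{n}4.png',cv2.resize(im,(800,600),interpolation=cv2.INTER_CUBIC))
o=robot.get_obs();print(o['joint_positions'],o['tool_pos'],o['ee_rot'])
E
```

```text
time: 17.55
tool_pos: [0.5707, -0.09, 0.1578]
ee_rot: [-1.572, -0.004, 0.182]
wrist_force: [0.5, -0.1, -1.1]
width: 0.0005
[-2.53641859e-01  1.62519683e-01  1.38847291e+00  5.08011400e-04
  1.59178346e+00 -4.36446487e-01] [ 0.56981612 -0.08905576  0.1542657 ] [-1.56983578e+00  8.57758661e-04  1.82815400e-01]
```

View pics/wrist4.png

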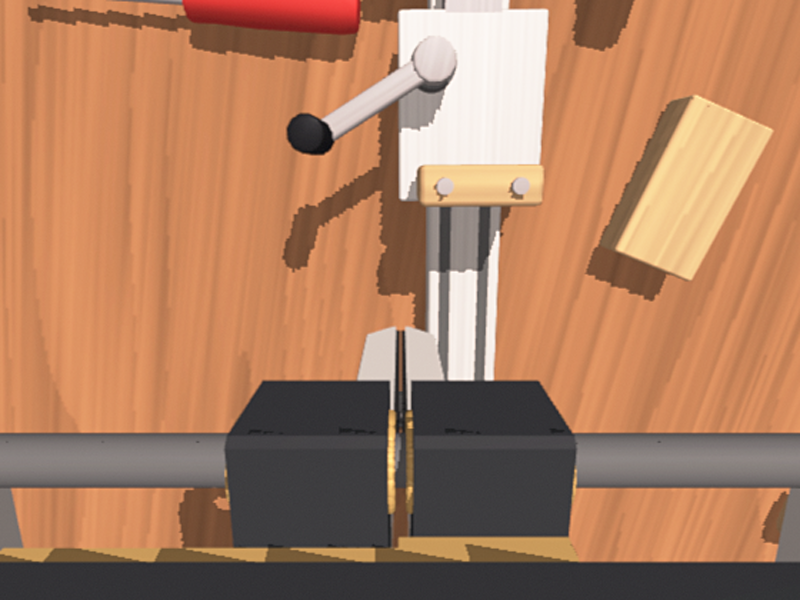

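View pics/scene4.png

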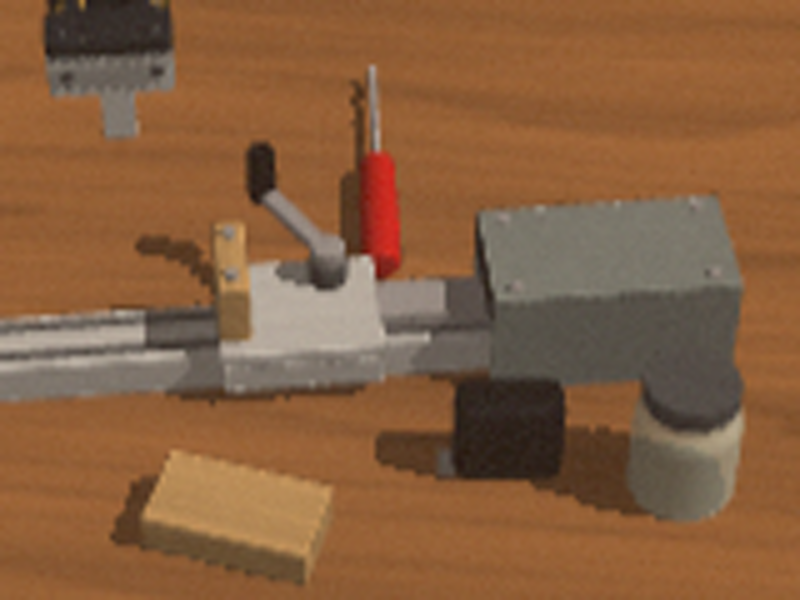

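Run:
```python
import pickle,numpy as np
from h import *
W=pickle.load(open('wrist4.pkl','rb'));k=.7
f=lambda u,v:((u+.5)*k-.5,(v+.5)*k-.5)
d=np.array([-.182,.983]);n=np.array([.983,.182]);T=np.array([.56982,-.08906])*1000
def rel(p):p=np.array(p)[:2]-T;return 'x(n) %.1f z(d) %.1f'%(p@n,p@d)
P={}
for nm,u,v,z in [('rearL',421,206,.093),('rearR',543,206,.093),('knob',303,131,.102),('pivot',435,55,.092),('tip',401,327,.154)]:
    P[nm]=bp(W,f(u,v),z)*1000; print(nm,P[nm].round(1),rel(P[nm]))
push=(P['rearL']+P['rearR'])[:2]/2
piv=push+70*d-22*n;print('push',push,'piv',piv,rel(piv),'knob-piv',np.linalg.norm(P['knob'][:2]-piv))
v=P['knob'][:2]-piv;th=np.degrees(np.arctan2(v@d,-(v@n)));print('angle fwd from robot side',th)
for a in list(range(-45,46,15)):
    r=np.radians(a);kn=piv+70*(np.sin(r)*d-np.cos(r)*n);tg=np.cos(r)*d+np.sin(r)*n
    print(a,'knob',rel(kn),'finger18 behind',rel(kn-19*tg))
```

```text
rearL [571.1 -39.3  93. ] x(n) 10.3 z(d) 48.7
rearR [628.9 -28.6  93. ] x(n) 69.1 z(d) 48.6
knob [512.2 -15.6 102. ] x(n) -43.3 z(d) 82.7
pivot [564.5  28.1  92. ] x(n) 16.1 z(d) 116.2
tip [568.9 -81.6 154. ] x(n) 0.4 z(d) 7.5
push [599.99221604 -33.94720237] piv [565.62621604  30.85879763] x(n) 17.7 z(d) 118.6 knob-piv 70.80039046261271
angle fwd from robot side -30.48842612994596
-45 knob x(n) -31.8 z(d) 69.2 finger18 behind x(n) -18.3 z(d) 55.7
-30 knob x(n) -42.9 z(d) 83.7 finger18 behind x(n) -33.4 z(d) 67.2
-15 knob x(n) -49.9 z(d) 100.5 finger18 behind x(n) -45.0 z(d) 82.2
0 knob x(n) -52.3 z(d) 118.6 finger18 behind x(n) -52.3 z(d) 99.7
15 knob x(n) -49.9 z(d) 136.8 finger18 behind x(n) -54.8 z(d) 118.4
30 knob x(n) -42.9 z(d) 153.6 finger18 behind x(n) -52.4 z(d) 137.2
45 knob x(n) -31.8 z(d) 168.1 finger18 behind x(n) -45.2 z(d) 154.7
```

```bash
python3 -m handwheel '[{"delta_pos":[-10,0,12],"yaw":-0.1},{"delta_pos":[-20,0,28],"yaw":-0.22},{"delta_pos":[-26,0,44],"yaw":-0.35},{"delta_pos":[-26,5,54],"yaw":-0.46},{"delta_pos":[-26,20,54],"yaw":-0.52},{"delta_pos":[-26,40,54],"yaw":-0.52},{"delta_pos":[-26,60,54],"yaw":-0.52},{"delta_pos":[-26,72,54],"yaw":-0.52},{"delta_pos":[-26,76,54],"yaw":-0.52},{"delta_pos":[-26,76,54],"yaw":-0.52},{"delta_pos":[-26,76,54],"yaw":-0.52}]'
python3 - <<'E'
from bench import robot
import cv2,pickle
for n in("scene","wrist"):
    s=robot.snapshot(n);pickle.dump(s,open(f'{n}5.pkl','wb'))
    im=s['image'][:,:,::-1]
    if n=='scene': im=im[160:280,220:380]
    cv2.imwrite(f'pics/{n}5.png',cv2.resize(im,(800,600),interpolation=cv2.INTER_CUBIC))
E
```

```text
time: 18.75
tool_pos: [0.5354, -0.0409, 0.0801]
ee_rot: [-1.572, -0.001, 0.703]
wrist_force: [-0.5, 0.2, -0.3]
width: 0.0003
```

View pics/wrist5.png

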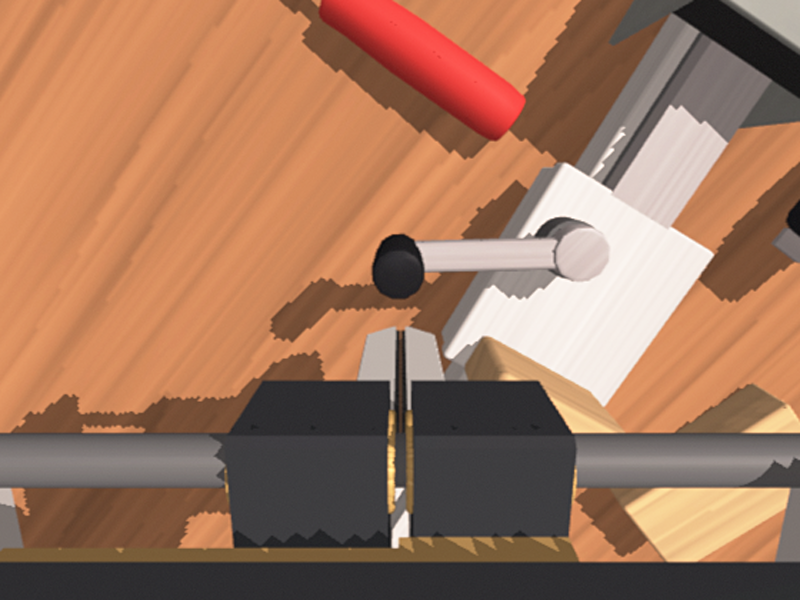

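View pics/scene5.png

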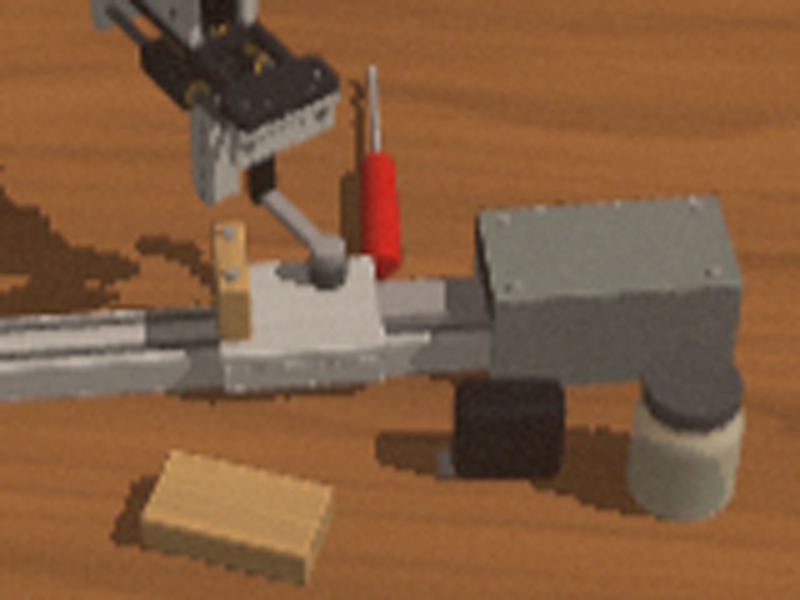

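```bash
cat > arc.py <<'E'
import numpy as np,sys
from bench import robot
d=np.array([-.182,.983]);n=np.array([.983,.182]);piv=np.array([565.6,30.9])
o=robot.get_obs();T=o['tool_pos'][:2]*1000;y=o['ee_rot'][2]
x=np.array([np.cos(y),np.sin(y)]);z=np.array([-np.sin(y),np.cos(y)])
g=float(sys.argv[1])
print(T,y,o['wrist_force'])
for a in map(float,sys.argv[2:]):
    r=np.radians(a);p=piv+70*(np.sin(r)*d-np.cos(r)*n)-g*(np.cos(r)*d+np.sin(r)*n)-T
    print(a,(p@x).round(1),(p@z).round(1),'yaw',round(y-(0.183-r),3))
E
python3 arc.py 17 -30 -25 -20 -15 -10 -5 0 5 10
```

```text
[535.6255818  -40.99478875] 0.7029436104613009 [ 0.39337685 -0.74878629  0.34807069]
-30.0 -0.6 18.2 yaw -0.004
-25.0 -1.8 24.4 yaw 0.084
-20.0 -2.5 30.6 yaw 0.171
-15.0 -2.7 36.9 yaw 0.258
-10.0 -2.3 43.2 yaw 0.345
-5.0 -1.3 49.4 yaw 0.433
0.0 0.2 55.5 yaw 0.52
5.0 2.2 61.4 yaw 0.607
10.0 4.7 67.2 yaw 0.694
```

```bash
python3 -m handwheel '[{"delta_pos":[0,0,6],"yaw":0},{"delta_pos":[0,0,12],"yaw":0},{"delta_pos":[-0.6,0,17],"yaw":0},{"delta_pos":[-1,0,20],"yaw":0.03},{"delta_pos":[-1.8,0,24],"yaw":0.08},{"delta_pos":[-2.2,0,27.5],"yaw":0.13},{"delta_pos":[-2.5,0,30.6],"yaw":0.17},{"delta_pos":[-2.6,0,33.8],"yaw":0.215},{"delta_pos":[-2.7,0,36.9],"yaw":0.26},{"delta_pos":[-2.7,0,36.9],"yaw":0.26}]'
python3 - <<'E'
from bench import robot
import cv2
im=robot.snapshot('wrist')['image'][:,:,::-1]
cv2.imwrite('pics/wrist6.png',im)
E
python3 arc.py 17 -15 -10 -5 0 5 10 15 20 25 30
```

```text
time: 19.85
tool_pos: [0.5087, -0.0141, 0.0799]
ee_rot: [-1.571, -0.001, 0.444]
wrist_force: [-0.7, 0.5, 0.2]
width: 0.0003
[508.70026193 -14.13274255] 0.4443292792805642 [-0.36839467 -0.45485746  0.4624875 ]
-15.0 0.8 -0.8 yaw -0.0
-10.0 -0.5 5.3 yaw 0.087
-5.0 -1.1 11.6 yaw 0.174
0.0 -1.3 17.9 yaw 0.261
5.0 -0.8 24.1 yaw 0.349
10.0 0.1 30.3 yaw 0.436
15.0 1.6 36.4 yaw 0.523
20.0 3.6 42.4 yaw 0.61
25.0 6.2 48.1 yaw 0.698
30.0 9.2 53.6 yaw 0.785
```

View pics/wrist6.png

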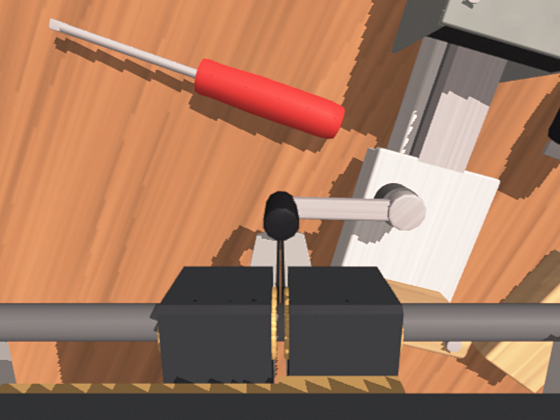

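The finger is behind the knob and moving it, with the knob centred at (281,215). I'll carry on along the arc.

```bash
python3 -m handwheel '[{"delta_pos":[0,0,2.5],"yaw":0.04},{"delta_pos":[-0.5,0,5.5],"yaw":0.09},{"delta_pos":[-1,0,9.5],"yaw":0.14},{"delta_pos":[-1.2,0,13.5],"yaw":0.20},{"delta_pos":[-1.3,0,18],"yaw":0.26},{"delta_pos":[-1,0,22],"yaw":0.32},{"delta_pos":[-0.6,0,26],"yaw":0.375},{"delta_pos":[0.1,0,30.3],"yaw":0.435},{"delta_pos":[1,0,34.5],"yaw":0.495},{"delta_pos":[2.2,0,38.5],"yaw":0.55},{"delta_pos":[3.6,0,42.4],"yaw":0.61},{"delta_pos":[3.6,0,42.4],"yaw":0.61}]'
python3 - <<'E'
from bench import robot
import cv2
im=robot.snapshot('wrist')['image'][:,:,::-1]
cv2.imwrite('pics/wrist7.png',im)
E
python3 arc.py 17 20 25 30 35 40 45; python3 arc.py 15 45 47
```

```text
time: 21.1
tool_pos: [0.4936, 0.0257, 0.0795]
ee_rot: [-1.571, 0.0, -0.166]
wrist_force: [-0.4, -0.3, -0.4]
width: 0.0007
[493.76946187  25.618976  ] -0.16476040304380157 [ 0.06571287 -0.54729054  0.2947069 ]
20.0 -0.0 0.1 yaw 0.001
25.0 -1.2 6.2 yaw 0.089
30.0 -1.9 12.5 yaw 0.176
35.0 -2.0 18.8 yaw 0.263
40.0 -1.6 25.0 yaw 0.35
45.0 -0.6 31.2 yaw 0.438
[493.76946187  25.618976  ] -0.16476040304380157 [ 0.06571287 -0.54729054  0.2947069 ]
45.0 0.3 33.1 yaw 0.438
47.0 0.9 35.5 yaw 0.473
```

View pics/wrist7.png

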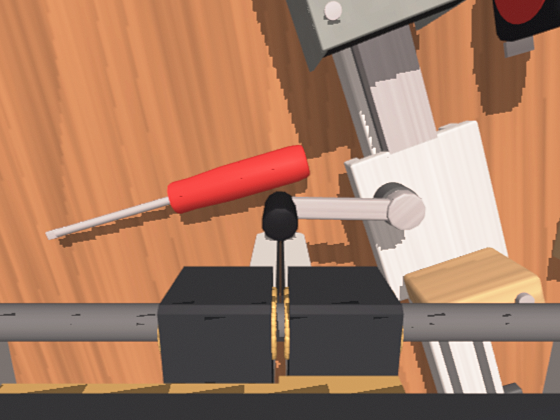

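```bash
python3 -m handwheel '[{"delta_pos":[-0.6,0,3],"yaw":0.045},{"delta_pos":[-1.2,0,6.2],"yaw":0.09},{"delta_pos":[-1.6,0,9.3],"yaw":0.13},{"delta_pos":[-1.9,0,12.5],"yaw":0.175},{"delta_pos":[-2,0,15.6],"yaw":0.22},{"delta_pos":[-2,0,18.8],"yaw":0.26},{"delta_pos":[-1.8,0,22],"yaw":0.305},{"delta_pos":[-1.6,0,25],"yaw":0.35},{"delta_pos":[-1.2,0,27.5],"yaw":0.39},{"delta_pos":[-0.6,0,30],"yaw":0.43},{"delta_pos":[-0.6,0,30],"yaw":0.43}]'
```

```text
time: 22.25
tool_pos: [0.4977, 0.0548, 0.0793]
ee_rot: [-1.572, 0.001, -0.595]
wrist_force: [-1.6, -0.1, 1.3]
width: 0.0007
```

```bash
python3 -m handwheel '[{"delta_pos":[0,0,0.8],"yaw":0},{"delta_pos":[0,0,1.6],"yaw":0},{"delta_pos":[0,0,2.4],"yaw":0},{"delta_pos":[0,0,2.4],"yaw":0}]'
```

```text
time: 22.65
tool_pos: [0.4979, 0.0551, 0.0793]
ee_rot: [-1.577, 0.002, -0.596]
wrist_force: [-6.1, -5.2, 4.2]
width: 0.0007
```

The tool has stopped and the force has jumped to about 8 N, so the lever is on its stop. I'll back off and check.

```bash
python3 -m handwheel '[{"delta_pos":[0,0,0],"yaw":0},{"delta_pos":[0,0,-4],"yaw":0},{"delta_pos":[0,0,-10],"yaw":0},{"delta_pos":[0,0,-20],"yaw":0},{"delta_pos":[0,0,-30],"yaw":0},{"delta_pos":[0,-10,-38],"yaw":0},{"delta_pos":[0,-35,-45],"yaw":0},{"delta_pos":[0,-65,-50],"yaw":-0.12},{"delta_pos":[0,-95,-55],"yaw":-0.25},{"delta_pos":[0,-120,-60],"yaw":-0.38},{"delta_pos":[0,-130,-60],"yaw":-0.43},{"delta_pos":[0,-130,-60],"yaw":-0.43}]'
python3 - <<'E'
from bench import robot
import cv2,pickle
for n in("scene","wrist","top"):
    s=robot.snapshot(n);pickle.dump(s,open(f'{n}8.pkl','wb'))
    im=s['image'][:,:,::-1]
    if n=='scene': im=im[160:280,220:380]
    cv2.imwrite(f'pics/{n}8.png',cv2.resize(im,(800,600),interpolation=cv2.INTER_CUBIC))
E
```

```text
time: 23.85
tool_pos: [0.467, 0.0069, 0.2127]
ee_rot: [-1.57, -0.006, -0.168]
wrist_force: [0.8, -0.2, 0.1]
width: 0.0005
```

View pics/wrist8.png

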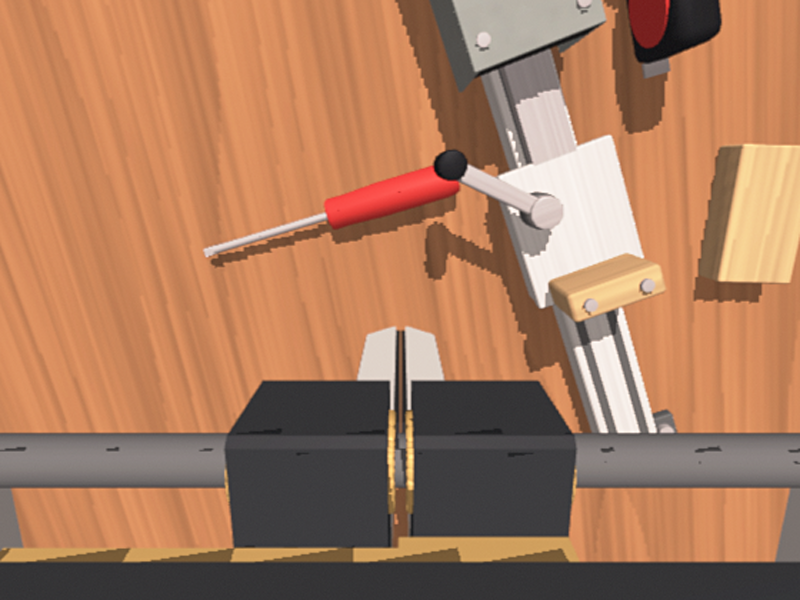

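View pics/scene8.png

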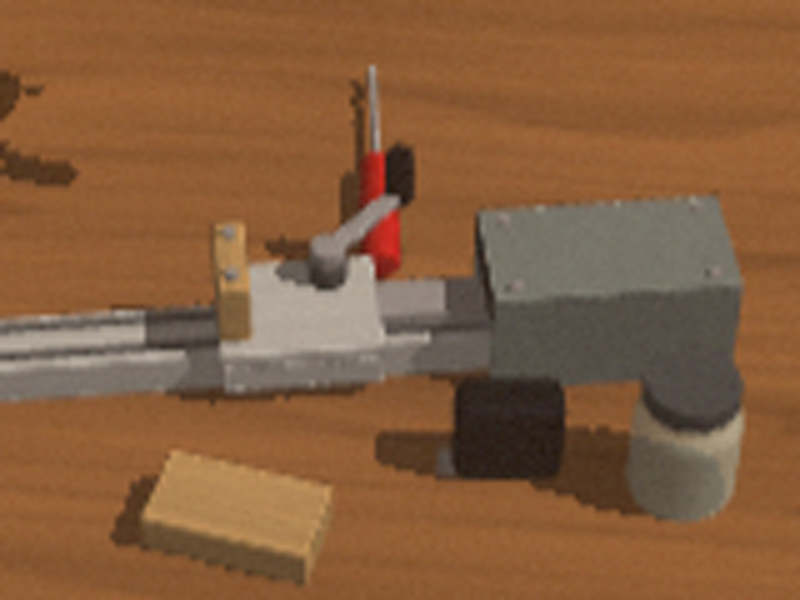

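Run:
```python
import pickle,numpy as np
from h import *
W=pickle.load(open('wrist8.pkl','rb'));k=.7
f=lambda u,v:((u+.5)*k-.5,(v+.5)*k-.5)
d=np.array([-.182,.983]);n=np.array([.983,.182])
L=bp(W,f(551,288),.093)*1e3;
kn=bp(W,f(451,162),.102)[:2]*1e3;pv=bp(W,f(547,209),.092)[:2]*1e3;fl=bp(W,f(498,176),.046)[:2]*1e3;fr=bp(W,f(611,136),.046)[:2]*1e3
for nm,piv in (('seen',pv),('calc',np.array([565.6,30.9]))):
    v=kn-piv;print(nm,piv,kn,np.linalg.norm(v),np.degrees(np.arctan2(v@d,-(v@n))))
print(fl,fr,'push from plate front',(fl+fr)/2-100*d)
T=pickle.load(open('top8.pkl','rb'));
import cv2;cv2.imwrite('pics/top8c.png',cv2.resize(T['image'][:,:,::-1][180:260,190:360],(800,376),interpolation=cv2.INTER_CUBIC))
a=pickle.load(open('scene4.pkl','rb'))['image'].astype(int);b=pickle.load(open('scene8.pkl','rb'))['image'].astype(int)
D=np.abs(a-b).max(2);print('block/plate region diff',D[205:240,262:298].mean(),D[205:240,262:298].max())
```

```text
seen [560.04526608  34.89598454] [506.58913299  71.43101379] 64.74848668091212 44.84036158177862
calc [565.6  30.9] [506.58913299  71.43101379] 71.58942312934202 44.97221997996329
[542.33261204  56.60494565] [619.57451749  69.73511721] push from plate front [599.15356476 -35.12996857]
block/plate region diff 8.117460317460317 114
```

View pics/top8.png

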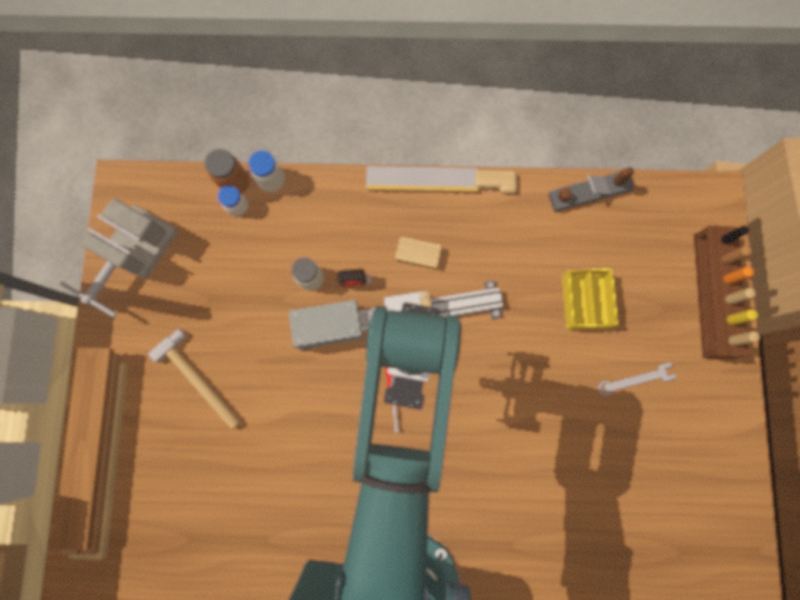

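Run:
```python
from bench import robot
print(robot.get_obs()['wrist_force']);print(robot.close_job())
```

```text
[0.38776856 0.48086286 0.01188804]
the job is handed in; nothing more can be done
None
```

The carriage is against the hidden stop and locked with its clamp lever, and I handed the job in at about 24 s. No verdict came back.

- **Breaking free:** I pushed the wooden block with closed fingers. It let go at about 16–17 N, below the 25 N limit.
- **Reaching the stop:** It slid with a drag of 4–5 N. I slowed to 12 mm/s before the stop's range and met it after about 135 mm of travel. I pressed to about 10 N in total, roughly 6 N above the drag.
- **Locking:** I swept the knob around its arc from behind until it met its stop at about 8 N, then took the hand away.

**Last checks:**
- **Lever:** the wrist camera put it 45° forward, fully over.
- **Other tools:** they look undisturbed in the final pictures; the arm partly hid the screwdriver from above, but the other two views showed it in place.
- **Contact:** the wrist force was near zero, so the robot was touching nothing.
- **Carriage position:** estimates before and after the lever swing agreed to about 1.4 mm, within camera error, and it looks unmoved in the scene view. A pixel comparison of the two scene pictures did show differences there. I put these down to the swung lever and shadows and did not look further.
- **Stop squeeze:** it is hidden, so I judged it only from the push force, not by sight.

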